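# Put the check weight on the bench balance

### The arm

A 6-joint arm with a two-finger parallel gripper is mounted at the origin on the work surface. World frame = base frame: x ahead of the robot, y to its left, z up, the work surface at z = 0. Lengths are in m, angles in rad, forces in N, time in s.
With the tool pointing down it reaches from about 0.3 to 0.95 m from the base axis. Payload 3.1 kg.
Tool frame: the origin (TCP) lies on the centre line of the jaws, within the pads' length; the fingertips stand 14 mm ahead of it and the grasp point (between the pads) lies 5 mm behind it (arm.tips_ahead is the distance from the TCP to the fingertips, in m); z points along the fingers, y is the line along which they close (so a half turn about z gives the same grasp; the last joint's range is limited). The gripper opens to 85 mm and grips with 20 to 120 N. Pads are 22 mm wide; open, the fingers measure 114 mm over their backs; the gripper's body (76 mm by 85 mm) begins 54 mm behind the grasp point. The pads swing forward as they close: fully open they stand 13 mm farther back than shut.
Start: joints at [-1.349, 0.308, 1.634, -0, 1.2, -0.07], TCP at [0.18, -0.599, 0.225] pointing down, gripper open.
Joint ranges: [-3.06, 3.06], [-0.79, 1.96], [0.05, 2.63], [-1.19, 4.34], [0.05, 2.64], [-2.94, 2.94]. Speed limits (rad/s): [2.79, 2.79, 3.14, 3.14, 3.14, 3.14].

### API

Orientations are given as a rotation vector (axis times angle).
In Python, from plant import read_state, cams, sign_off, arm gives the robot as it stands. The module is installed in compiled form; this text tells all that it offers.
- The arm moves only by the tool step_arm, never from a script. Its argument "increments" is a list of rows, each a list of 7 numbers: the shift along the tool's x, y, z in mm, then the turn, a rotation vector about the tool's x, y, z in rad, then the opening, from 0 (shut) to 1 (fully open). In form: [[dx, dy, dz, rx, ry, rz, gripper], ...]. A call has exactly 8 rows; each row is the pose to reach, as a shift and turn from the pose commanded when the call began, along the tool's axes at that moment; what a row does not reach only later rows make up. A row lasts 1/8 s, in which the tool goes at most 62.5 mm and 10.7 degrees, less where a joint would pass 70% of its speed; a pose out of reach is approached as far as the arm can. A call with a gripper value outside its range is refused whole. The fingers move at their own pace and stop on an object; "force" is the grip in N (left out, the last holds). Time passes only in rows, so rows that repeat a pose let the fingers close, or fill a call up. It gives the time, the measured TCP pose, the force, the opening and the grip force at its end, in the units of the state.
- read_state(): the state, without advancing time (a new reading comes with each control period).
- cams.snapshot(name): name is "scene" or "side" or "wrist"; returns the picture (384x512x3 uint8, blue, green, red); there is no depth.
- cams.camera_info(name): a dict with "camera_matrix" (3x3 intrinsics, pixels), "R" (3x3) and "t" (3): a world point X has camera coordinates R X + t; the wrist camera has in their place "mount" (4x4, takes a point from camera to tool coordinates, whose origin is the TCP and whose axes are the flange's). Camera axes: x right, y down, z forward; pixel columns grow to the right and rows downward; lengths in m; the calibration is good to about 2 mm. The wrist camera is an equidistant fisheye: a pixel r from the principal point sees the ray r / f radians off the axis. A picture is of the moment at which its call begins: read the wrist's pose just before it. camera_info takes no time and is no camera call.
- sign_off(): hands the job in; it is judged then, once.
The state is a dict: "time": time; "joint_pos": joint angles; "qvel": joint speeds; "tau": joint torques, N m; "ee_pos": TCP position; "ee_rot": TCP orientation; "contact_force": force on the tool from outside, world axes, zero at the start; "wrist_torque": the same for the moment, N m; "grip_width": opening from 0.0 (shut) to 1.0 (fully open); "finger_force": force on a finger pad.
Only numpy, scipy, OpenCV 4.12 (cv2) and the standard library are available. Lean on these libraries where they do the work, as an engineer would, in place of code of your own. Each camera call takes 0.05 s, during which the arm holds its last target. There are 200 camera calls.

### The job

Get the bench balance ready for its daily check: lift the white cup off the balance pan and stand it upright, wholly on the round cork mat. Then set the largest of the three steel check weights upright in the middle of the empty pan, and leave it there; set both down gently, without dropping them or pushing the sprung pan down hard. Leave the other two weights standing where they are.

Things in the scene. Friction and masses are not known exactly. Their poses are not given: they have to be found in the camera images.
- pan_center (a point): Centre of the upper face of the round steel pan of the balance (pan 120 mm across, flat, 6 mm thick; a circle 48 mm across is engraved in its middle). The pan is sprung: its face stands 78 mm above the bench when unloaded and sinks straight down under load, about 1 mm per 0.8 N (about 6 mm under the large weight). z is up.
- pan (a joint): How far the sprung pan is pressed down, in m: 0 unloaded, 0.015 at its stop. Pushing it beyond 0.0125 is too hard.
- balance: The bench balance: a white housing 240 mm deep (x) and 190 mm wide (y), 55 mm high under the pan, with a low sloping display panel towards the robot; fixed to the bench. Origin at the centre of its underside; the pan's centre is 35 mm from it along its +x axis (away from the display).
- cup: White ceramic cup, straight-sided, 52 mm outside diameter, 60 mm high, wall 3 mm, open at the top, about 80 g; at the start it stands on the pan. Origin at the centre of its underside, z up its axis.
- mat_top (a point): Centre of the upper face of the fixed round cork mat, 124 mm across, 5 mm thick, lying on the bench to one side of the balance. z is up.
- stand: Flat wooden stand for the weights, 210 x 74 x 12 mm, fixed, on the other side of the balance. The three weights stand in a row along its long (x) axis, 70 mm apart, in any order. Origin at the centre of its underside.
- weight_large: The largest check weight: steel cylinder 38 mm in diameter and 50 mm tall with a knob 23 mm across on top, 70 mm high in all, about 500 g. Origin at the centre of its underside, z up its axis.
- weight_medium: The middle check weight, same shape: 28 mm in diameter, cylinder 38 mm tall, 54 mm in all, 200 g. To be left alone. Origin at the centre of its underside.
- weight_small: The smallest check weight, same shape: 22 mm in diameter, cylinder 30 mm tall, 43 mm in all, 100 g. To be left alone. Origin at the centre of its underside.
Things that resemble listed ones, but are neither listed nor needed, are in the scene too. What is shaped like the part that bears mat_top but blue or turquoise is not meant.

How it is judged:
By the outcome, as a careful person would: the job done as asked, in the order asked, and still so for the second after the job is handed in, with the robot touching nothing.
It also fails if it takes over 58 s, if anything falls off the work surface, if the arm or the gripper's body presses on something with over 40 N, if the wrist force passes 120 N, or if a joint passes its speed limit or range.

## Working session

There is one attempt and no reset: what is moved stays moved. The work goes in short steps, Python scripts to look and compute and a tool call to move; the robot and the scene stay as the last step left them, time stands still between calls to the robot, and variables do not carry over. Pictures are saved under pics/ and viewed, at most 10 in all, crops included, and the job is handed in when it is done.

Besides the shell and the picture viewer there is one more tool, called after ">>>" by a JSON object that holds its "op" and its "data". step_arm: Moves the arm, as the interface text tells. Its arguments: {"type":"object","properties":{"increments":{"type":"array"},"force":{"type":"number"}},"required":["increments"]}

```bash
mkdir -p pics
python3 - <<'E'
from plant import read_state, cams, arm
import cv2, numpy as np
s=read_state(); print({k:np.round(v,3) for k,v in s.items()})
a=cams.snapshot("scene"); b=cams.snapshot("side")
cv2.imwrite("pics/scene.png",a); cv2.imwrite("pics/side.png",b)
for n in("scene","side","wrist"):
    print(n,{k:np.round(v,4).tolist() for k,v in cams.camera_info(n).items()})
E
```

```text
{'time': np.float64(0.0), 'joint_pos': array([-1.349,  0.309,  1.635,  0.   ,  1.2  , -0.07 ]), 'qvel': array([ 0.001,  0.   ,  0.   ,  0.001,  0.   , -0.001]), 'tau': array([ 2.0000e-03, -4.1525e+01, -2.7666e+01, -0.0000e+00,  1.0000e-02,
        0.0000e+00]), 'ee_pos': array([ 0.18 , -0.598,  0.223]), 'ee_rot': array([-3.106, -0.456,  0.   ]), 'contact_force': array([-0.122, -0.142,  0.972]), 'wrist_torque': array([-0.066,  0.027,  0.02 ]), 'finger_force': np.float64(0.0), 'grip_width': np.float64(1.005)}
scene {'camera_matrix': [[490.4588, 0.0, 257.4994], [0.0, 490.4588, 188.4339], [0.0, 0.0, 1.0]], 'R': [[0.7254, 0.6882, 0.0123], [0.5283, -0.5452, -0.6508], [-0.4412, 0.4786, -0.7591]], 't': [-0.3111, -0.2214, 1.7746]}
side {'camera_matrix': [[369.7164, 0.0, 253.5255], [0.0, 369.7164, 197.2634], [0.0, 0.0, 1.0]], 'R': [[-0.9965, -0.084, 0.0026], [-0.043, 0.4829, -0.8746], [0.0723, -0.8716, -0.4848]], 't': [0.4789, 0.1195, 0.8905]}
wrist {'camera_matrix': [[297.3186, 0.0, 253.1358], [0.0, 297.3186, 192.3992], [0.0, 0.0, 1.0]], 'mount': [[-0.0002, -0.958, -0.2868, 0.0723], [1.0, 0.0002, -0.0013, -0.0006], [0.0013, -0.2868, 0.958, -0.1495], [0.0, 0.0, 0.0, 1.0]]}
```

View pics/scene.png

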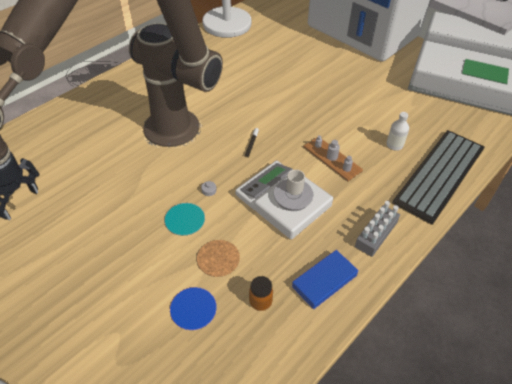

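View pics/side.png

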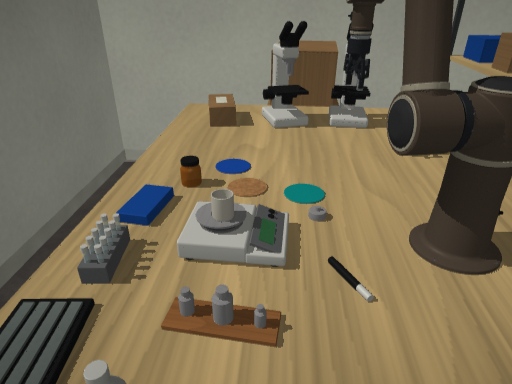

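Scene view: the cup is at (295,183) on the balance and the cork mat at (218,258). The blue disc (193,308) and teal disc (185,218) are decoys. The weights stand at (319,142), (333,150) and (348,162).
Side view: the cup is at (222,206), the cork at (247,187), and the weights at (186,301), (223,305) and (260,317). The middle one is the tallest.

Possible mix-ups, by scene pixel:
- **Cup:** the amber jar (261,293) and the bottle (398,132).
- **Large weight:** the grey knob thing (208,187), the rack tubes (380,225) and the medium weight (348,162).
- **Mat:** the blue and teal discs.

My choices are the cup at (295,183), the middle weight at (333,150) and the brown cork disc.

```bash
cat > h.py <<'E'
import numpy as np, cv2
from plant import cams, read_state
from scipy.spatial.transform import Rotation as Rot
def ray(n,uv):
    c=cams.camera_info(n);K,R,t=[np.asarray(c[k]) for k in("camera_matrix","R","t")]
    d=R.T@np.linalg.inv(K)@np.array([*uv,1.]);return -R.T@t,d/np.linalg.norm(d)
def plane(n,uv,z):
    o,d=ray(n,uv);return o+d*(z-o[2])/d[2]
def proj(n,X):
    c=cams.camera_info(n);p=c["camera_matrix"]@(c["R"]@np.asarray(X)+c["t"]);return p[:2]/p[2]
def tri(u1,u2):
    o1,d1=ray("scene",u1);o2,d2=ray("side",u2)
    s=np.linalg.lstsq(np.c_[d1,-d2],o2-o1,rcond=None)[0];a=o1+d1*s[0];b=o2+d2*s[1];return (a+b)/2,np.linalg.norm(a-b)
def wray(uv,s):
    c=cams.camera_info("wrist");K=np.asarray(c["camera_matrix"]);M=np.asarray(c["mount"])
    x=(uv[0]-K[0,2])/K[0,0];y=(uv[1]-K[1,2])/K[1,1];r=np.hypot(x,y)
    d=np.array([x/r*np.sin(r),y/r*np.sin(r),np.cos(r)]) if r>0 else np.array([0,0,1.])
    R=Rot.from_rotvec(s["ee_rot"]).as_matrix()
    return R@M[:3,3]+s["ee_pos"],R@M[:3,:3]@d
def wplane(uv,s,z):
    o,d=wray(uv,s);return o+d*(z-o[2])/d[2]
E
python3 - <<'E'
from h import *
A={"scene":cv2.imread("pics/scene.png"),"side":cv2.imread("pics/side.png")}
box={"scene":[(190,235,245,280),(300,130,365,182)],"side":[(222,174,272,200),(160,298,285,345)]}
for n,im in A.items():
    hsv=cv2.cvtColor(im,cv2.COLOR_BGR2HSV)
    for nm,(x0,y0,x1,y1) in zip(("cork","stand"),box[n]):
        h=hsv[y0:y1,x0:x1]; print(n,nm,"edge hsv",h[1,1],"centre",h[(y1-y0)//2,(x1-x0)//2])
crop1=cv2.resize(A["scene"][125:240,230:370],None,fx=5,fy=5,interpolation=cv2.INTER_CUBIC)
crop2=cv2.resize(A["side"][180:345,160:295],None,fx=3.6,fy=3.6,interpolation=cv2.INTER_CUBIC)
cv2.imwrite("pics/c1.png",crop1);cv2.imwrite("pics/c2.png",crop2)
for n,uv in(("scene",(218,258)),("side",(247,187))):print(n,"mat",plane(n,uv,.005).round(4))
for nm,a,b in(("large top",(333,143),(223,287)),("small top",(319,138),(260,307)),("med top",(348,157),(186,290)),("cup top",(296,174),(222.5,192))):
    print(nm,[x.round(4) for x in tri(a,b)])
E
```

```text
scene cork edge hsv [ 19 103 211] centre [ 14 130 172]
scene stand edge hsv [ 19 103 183] centre [  5  12 125]
side cork edge hsv [ 20 110 156] centre [ 15 140 138]
side stand edge hsv [ 19 110 165] centre [30  3 78]
scene mat [ 0.5268 -0.2683  0.005 ]
side mat [ 0.5228 -0.2579  0.005 ]
large top [array([0.5127, 0.2711, 0.0797]), np.float64(0.0014)]
small top [array([0.4466, 0.2841, 0.0501]), np.float64(0.0025)]
med top [array([0.5805, 0.2676, 0.0643]), np.float64(0.0003)]
cup top [array([0.5487, 0.0346, 0.142 ]), np.float64(0.0014)]
```

View pics/c1.png

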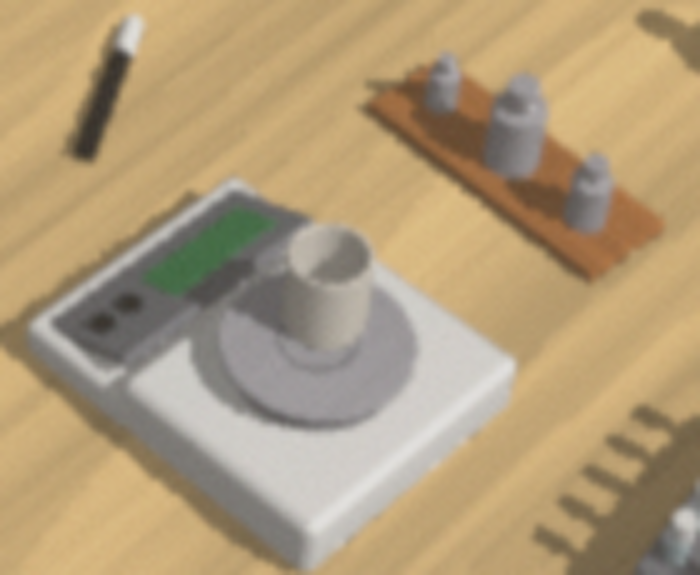

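View pics/c2.png

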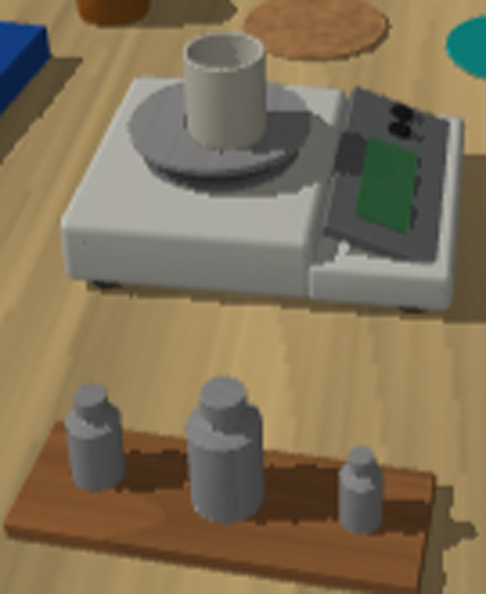

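The crops confirm the choices. The cup's rim is at scene (296,175.6) and side (222.5,193.9). The middle weight is clearly the largest, and it stands between the small one (robot side) and the medium one. Next I work out the move to above the cup, keeping one yaw along the stand's row throughout.

```bash
cat >> h.py <<'E'
def goto(X,yaw,s=None):
    "increment (mm, rad) in tool axes from the measured pose to X with the tool straight down, tool x at yaw"
    s=s or read_state();R=Rot.from_rotvec(s["ee_rot"]);c,n=np.cos(yaw),np.sin(yaw)
    T=Rot.from_matrix(np.array([[c,n,0],[n,-c,0],[0,0,-1.]]))
    return np.r_[R.inv().apply(np.asarray(X)-s["ee_pos"])*1e3,(R.inv()*T).as_rotvec()].round(3)
E
python3 - <<'E'
from h import *
c,e=tri((296,175.6),(222.5,193.9));print("cup rim",c.round(4),e)
for n,uv in(("scene",(296,175.6)),("side",(222.5,193.9))):print(plane(n,uv,.137).round(4))
L=[tri(a,b)[0] for a,b in(((230+446/5,125+60/5),(160+361/3.6,180+455/3.6)),((230+596/5,125+160/5),(160+92/3.6,180+392/3.6)))]
d=L[1]-L[0];y=np.arctan2(d[1],d[0]);print(L,"yaw",y)
print(goto((c[0],c[1],.27),-.12))
E
```

```text
cup rim [0.5495 0.0338 0.1365] 0.0021932169901937976
[0.5509 0.0336 0.137 ]
[0.5484 0.0339 0.137 ]
[array([0.44589967, 0.28560208, 0.05321248]), array([0.5827469 , 0.26788171, 0.06638864])] yaw -0.12877361428074738
[ 5.35921e+02 -4.98654e+02 -4.54250e+01 -2.00000e-03  0.00000e+00
  4.12000e-01]
```

>>> {"op": "step_arm", "data": {"increments": [[34, -31, -45, 0, 0, 0.05, 1], [68, -62, -45, 0, 0, 0.1, 1], [102, -94, -45, 0, 0, 0.15, 1], [136, -126, -45, 0, 0, 0.2, 1], [170, -158, -45, 0, 0, 0.25, 1], [204, -190, -45, 0, 0, 0.3, 1], [238, -222, -45, 0, 0, 0.35, 1], [272, -252, -45, 0, 0, 0.412, 1]]}}

```text
time: 1.1
ee_pos: [0.3681, -0.2773, 0.2692]
ee_rot: [-3.135, 0.192, 0.001]
contact_force: [0.5, -0.4, 0.1]
grip_width: 0.997
finger_force: 0.0
```

```bash
python3 -c "
from h import *
print(goto((.5495,.0338,.27),-.12),read_state()['ee_pos'])"
```

```text
[ 1.42124e+02 -3.30945e+02 -7.24000e-01 -0.00000e+00  0.00000e+00
 -2.00000e-03] [ 0.36805109 -0.27732703  0.26919481]
```

>>> {"op": "step_arm", "data": {"increments": [[20, -47, 0, 0, 0, 0, 1], [40, -94, 0, 0, 0, 0, 1], [60, -141, 0, 0, 0, 0, 1], [80, -188, 0, 0, 0, 0, 1], [101, -235, 0, 0, 0, 0, 1], [122, -283, 0, 0, 0, 0, 1], [142, -331, 0, 0, 0, 0, 1], [142, -331, 0, 0, 0, 0, 1]]}}

```text
time: 2.1
ee_pos: [0.5492, 0.0355, 0.2689]
ee_rot: [-3.136, 0.181, 0.001]
contact_force: [-0.5, 0.4, -1.0]
grip_width: 1.001
finger_force: 0.0
```

Run:
```python
from h import *
s=read_state();im=cams.snapshot("wrist");cv2.imwrite("pics/w1.png",im);np.save("w1.npy",s)
print(s["ee_pos"],s["ee_rot"])
```

```text
[0.5492061  0.03550838 0.26894454] [-3.13558010e+00  1.81412331e-01  9.11316519e-04]
```

View pics/w1.png

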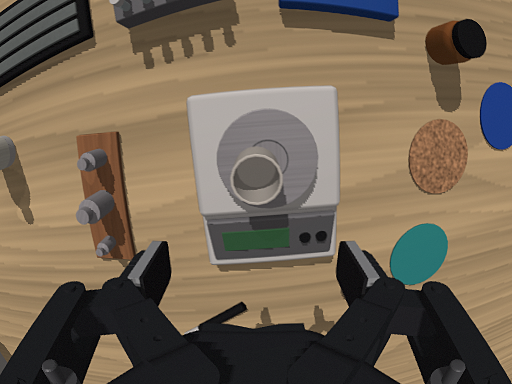

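Wrist view: the cup's rim is around (257,178). The pan is an ellipse around (268,160) with its engraved circle at (271,158). The cork mat is at (438,157), and the stand holds the knob of the large weight at about (84,214). Now I fit these contours on their planes.

```bash
cat >> h.py <<'E'
def circ(P):
    "least-squares circle with two rounds of outlier removal"
    P=np.asarray(P)[:,:2]
    for _ in range(6):
        q=np.linalg.lstsq(np.c_[2*P,np.ones(len(P))],(P**2).sum(1),rcond=None)[0];r=np.sqrt(q[2]+q[:2]@q[:2])
        e=np.abs(np.hypot(*(P-q[:2]).T)-r);k=e<max(2*np.median(e),3e-4)
        P=P[k]
    return q[:2].round(4),round(2e3*r,1),len(P)
def big(m):
    cs,_=cv2.findContours(m.astype(np.uint8),cv2.RETR_EXTERNAL,cv2.CHAIN_APPROX_NONE);return max(cs,key=cv2.contourArea)[:,0,:]
E
python3 - <<'E'
from h import *
im=cv2.imread("pics/w1.png");s=np.load("w1.npy",allow_pickle=True).item()
h,S,V=cv2.split(cv2.cvtColor(im,cv2.COLOR_BGR2HSV).astype(int))
W=lambda c,z:[wplane(p,s,z) for p in c]
def win(m,x0,y0,x1,y1):
    o=np.zeros_like(m);o[y0:y1,x0:x1]=m[y0:y1,x0:x1];return o
# cork: redder/darker than the bench
m=win((h<=17)&(S>80),395,105,480,205)
print("mat",circ(W(big(m),.005)))
for n in("scene","side"):
    i=cv2.imread(f"pics/{n}.png");hh,ss,vv=cv2.split(cv2.cvtColor(i,cv2.COLOR_BGR2HSV).astype(int))
    b=(190,235,245,280) if n=="scene" else (222,174,272,202)
    c=big(win(cv2.morphologyEx((((hh<=17)&(ss>105))*1).astype(np.uint8),cv2.MORPH_CLOSE,np.ones((3,3))),*b))
    print(n,"mat",circ([plane(n,p,.005) for p in c]))
# pan: grey against white housing
for t in(165,180,195):
    m=win((V<t)&(S<40),205,100,332,212);print("pan",t,circ(W(big(m),.077)))
print("grey levels",V[150,[200,225,240,256,280,310,325]],V[[155,165,178,190,200,205],257],S[[155,165,178,190,200,205],257],S[150,[225,300]])
E
```

```text
mat (array([ 0.523 , -0.2678]), np.float64(186.9), 208)
scene mat (array([ 0.5244, -0.2673]), np.float64(123.9), 55)
side mat (array([ 0.5233, -0.261 ]), np.float64(123.1), 51)
pan 165 (array([0.5522, 0.0169]), np.float64(127.3), 146)
pan 180 (array([0.5554, 0.0174]), np.float64(157.6), 238)
pan 195 (array([0.5554, 0.0174]), np.float64(157.6), 238)
grey levels [176 123 125 145 121 127 173] [178 100  98 154 147  74] [27 31 26 28 29 14] [12 10]
```

Run:
```python
from h import *
im=cv2.imread("pics/w1.png");s=np.load("w1.npy",allow_pickle=True).item()
h,S,V=cv2.split(cv2.cvtColor(im,cv2.COLOR_BGR2HSV).astype(int))
W=lambda c,z:[wplane(p,s,z) for p in c]
def win(m,x0,y0,x1,y1):
    o=np.zeros_like(m);o[y0:y1,x0:x1]=m[y0:y1,x0:x1];return o
op=lambda m:cv2.morphologyEx(m.astype(np.uint8),cv2.MORPH_OPEN,np.ones((3,3)))
m=win((V<152)&(S<22),205,100,332,212);print("pan",circ(W(big(m),.077)))
m=op(win((S>=20)&(S<60),222,140,295,212));print("cup",circ(W(big(m),.137)),cv2.boundingRect(big(m)))
print(h[157,[420,438,455]],S[157,[420,438,455]],V[157,[420,438,455]],"bench",h[200,[380,400]],S[200,[380,400]],V[200,[380,400]])
for d in (14,15,16):
    m=op(win((h<=d),400,112,475,200));print("mat",circ(W(big(m),.005)),cv2.boundingRect(big(m)))
```

```text
pan (array([0.552 , 0.0166]), np.float64(126.4), 141)
cup (array([0.5528, 0.0323]), np.float64(55.9), 87) (230, 146, 53, 59)
[13 13 13] [127 125 123] [131 133 143] bench [17 17] [95 97] [156 163]
mat (array([ 0.5229, -0.2646]), np.float64(122.2), 97) (409, 119, 59, 75)
mat (array([ 0.523 , -0.2646]), np.float64(122.6), 117) (409, 119, 59, 75)Traceback (most recent call last):
  File "<stdin>", line 12, in <module>
  File "<stdin>", line 4, in <lambda>
  File "h.py", line 21, in wplane
    o,d=wray(uv,s);return o+d*(z-o[2])/d[2]
        ~~~~^^^^^^
  File "h.py", line 15, in wray
    c=cams.camera_info("wrist");K=np.asarray(c["camera_matrix"]);M=np.asarray(c["mount"])
ValueError: time passes only in moves, steps and waits
```

The cup is near (0.5505, 0.033), the mat near (0.523, -0.2645, fitted diameter 122–124 mm) and the pan near (0.552, 0.017). Going down over the cup.

>>> {"op": "step_arm", "data": {"increments": [[1, 2, 25, 0, 0, 0, 1], [1, 2, 55, 0, 0, 0, 1], [1, 2, 85, 0, 0, 0, 1], [1, 2, 115, 0, 0, 0, 1], [1, 2, 140, 0, 0, 0, 1], [1, 2, 156, 0, 0, 0, 1], [1, 2, 164, 0, 0, 0, 1], [1, 2, 164, 0, 0, 0, 1]]}}

```text
time: 3.15
ee_pos: [0.5491, 0.0301, 0.1055]
ee_rot: [3.136, -0.189, -0.001]
contact_force: [-0.6, 0.0, -0.1]
grip_width: 1.0
finger_force: 0.0
```

>>> {"op": "step_arm", "data": {"increments": [[0, 0, 0, 0, 0, 0, 0.8], [0, 0, 0, 0, 0, 0, 0.7], [0, 0, 0, 0, 0, 0, 0.6], [0, 0, 0, 0, 0, 0, 0.5], [0, 0, 0, 0, 0, 0, 0.45], [0, 0, 0, 0, 0, 0, 0.45], [0, 0, 0, 0, 0, 0, 0.45], [0, 0, 0, 0, 0, 0, 0.45]], "force": 25}}

```text
time: 4.15
ee_pos: [0.5495, 0.0305, 0.1057]
ee_rot: [-3.136, 0.189, -0.001]
contact_force: [0.9, 0.9, 1.7]
grip_width: 0.604
finger_force: 26.3
```

>>> {"op": "step_arm", "data": {"increments": [[0, 0, -4, 0, 0, 0, 0.45], [0, 0, -12, 0, 0, 0, 0.45], [0, 0, -25, 0, 0, 0, 0.45], [0, 0, -40, 0, 0, 0, 0.45], [0, 0, -55, 0, 0, 0, 0.45], [0, 0, -68, 0, 0, 0, 0.45], [0, 0, -75, 0, 0, 0, 0.45], [0, 0, -75, 0, 0, 0, 0.45]], "force": 30}}

```text
time: 5.15
ee_pos: [0.5496, 0.0305, 0.1813]
ee_rot: [-3.136, 0.189, -0.002]
contact_force: [0.8, -0.1, -0.4]
grip_width: 0.598
finger_force: 31.4
```

```bash
python3 -c "
from h import *
s=read_state();im=cams.snapshot('wrist');cv2.imwrite('pics/w2.png',im);np.save('w2.npy',s)
print(goto((.523,-.2645,.18),-.12,s),s['ee_pos'],s['grip_width'])"
```

```text
[ 8.91700e+00  2.96048e+02  1.30200e+00 -0.00000e+00 -1.00000e-03
 -0.00000e+00] [0.54963606 0.03048207 0.18132356] 0.5976563155035256
```

View pics/w2.png

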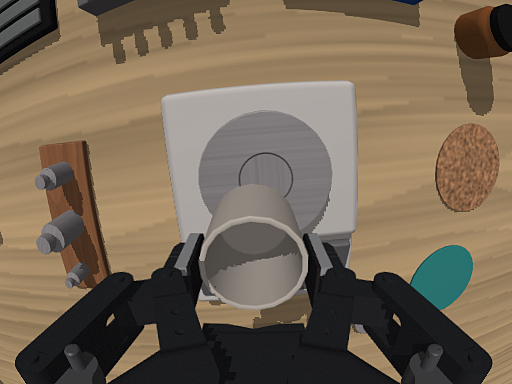

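The cup is held, its rim at (255,262), and the engraved circle is now clear at about (266,179). Carrying the cup to the mat.

>>> {"op": "step_arm", "data": {"increments": [[1, 25, 0, 0, 0, 0, 0.45], [3, 70, 0, 0, 0, 0, 0.45], [4, 115, 0, 0, 0, 0, 0.45], [5, 160, 0, 0, 0, 0, 0.45], [6, 205, 0, 0, 0, 0, 0.45], [8, 250, 0, 0, 0, 0, 0.45], [9, 280, 0, 0, 0, 0, 0.45], [9, 296, 0, 0, 0, 0, 0.45]]}}

```text
time: 6.2
ee_pos: [0.5219, -0.2657, 0.1796]
ee_rot: [-3.135, 0.191, 0.002]
contact_force: [1.3, 0.3, -0.7]
grip_width: 0.602
finger_force: 31.5
```

>>> {"op": "step_arm", "data": {"increments": [[0, 0, 10, 0, 0, 0, 0.45], [0, 0, 35, 0, 0, 0, 0.45], [0, 0, 65, 0, 0, 0, 0.45], [0, 0, 95, 0, 0, 0, 0.45], [0, 0, 118, 0, 0, 0, 0.45], [0, 0, 130, 0, 0, 0, 0.45], [0, 0, 136, 0, 0, 0, 0.45], [0, 0, 136, 0, 0, 0, 0.45]]}}

```text
time: 7.2
ee_pos: [0.5229, -0.2641, 0.0447]
ee_rot: [-3.136, 0.188, -0.0]
contact_force: [-0.6, 0.8, -1.3]
grip_width: 0.6
finger_force: 31.5
```

Run:
```python
from h import *
s=read_state();im=cams.snapshot('side');cv2.imwrite('pics/s2.png',cv2.resize(im[100:240,150:350],None,fx=4,fy=4,interpolation=cv2.INTER_CUBIC))
print(s['ee_pos'],s['contact_force'],goto((.523,-.2645,.0345),-.12,s))
im=cv2.imread('pics/w2.png');s=np.load('w2.npy',allow_pickle=True).item()
print("engraved",[wplane(p,s,.078).round(4) for p in((266,179),(239,179),(293,179),(266,153))])
h,S,V=cv2.split(cv2.cvtColor(im,cv2.COLOR_BGR2HSV).astype(int))
m=np.zeros(V.shape,bool);m[100:186,185:345]=((V<152)&(S<22))[100:186,185:345]
c=[p for p in big(m) if p[1]<184];print("pan",circ([wplane(p,s,.078) for p in c]))
# weights: knob tops
```

```text
[ 0.52287067 -0.26413736  0.04465507] [-0.6063952   0.75695351 -1.29662979] [ 0.171  0.346 10.155 -0.    -0.     0.   ]
engraved [array([0.5569, 0.0188, 0.078 ]), array([0.5598, 0.0423, 0.078 ]), array([ 0.5541, -0.0049,  0.078 ]), array([0.5799, 0.0162, 0.078 ])]
pan (array([0.5576, 0.0192]), np.float64(118.0), 106)
```

View pics/s2.png

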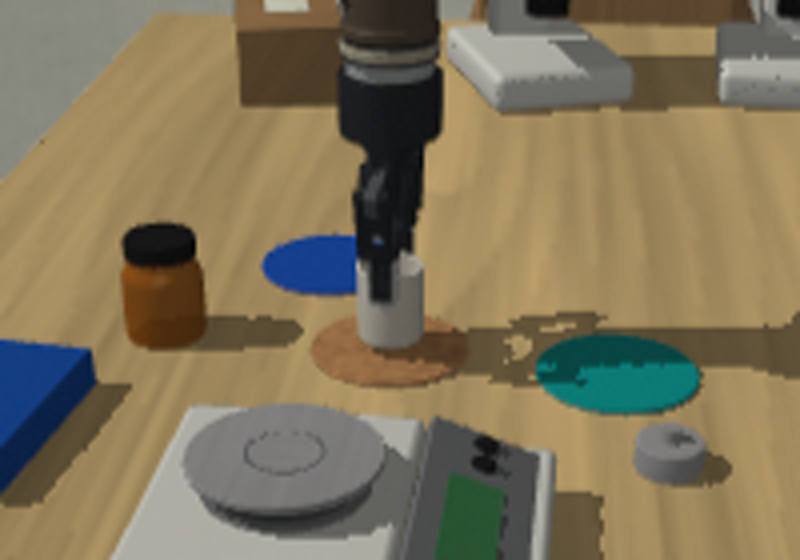

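The cup is held above the mat and well inside it: cup base at about (390,345) and mat at about (390,350) in the crop. The pan's engraved circle shows at (284,452). Lowering slowly.

>>> {"op": "step_arm", "data": {"increments": [[0, 0, 3, 0, 0, 0, 0.45], [0, 0, 6, 0, 0, 0, 0.45], [0, 0, 8, 0, 0, 0, 0.45], [0, 0, 9, 0, 0, 0, 0.45], [0, 0, 9.5, 0, 0, 0, 0.45], [0, 0, 10, 0, 0, 0, 0.45], [0, 0, 10, 0, 0, 0, 0.45], [0, 0, 10, 0, 0, 0, 0.45]]}}

```text
time: 8.25
ee_pos: [0.5226, -0.2644, 0.035]
ee_rot: [-3.136, 0.189, 0.0]
contact_force: [-2.2, 1.0, 3.8]
grip_width: 0.596
finger_force: 31.9
```

Run:
```python
from h import *
print(read_state()['ee_pos'],read_state()['contact_force'])
for n,uv in(("side",(221,213)),):print(n,plane(n,uv,.078).round(4))
im=cams.snapshot("scene");cv2.imwrite("pics/scene2.png",im)
h,S,V=cv2.split(cv2.cvtColor(im,cv2.COLOR_BGR2HSV).astype(int))
m=np.zeros(V.shape,bool);m[170:215,268:320]=((V<165)&(S<30))[170:215,268:320]
c=big(m);print(cv2.boundingRect(c),"scene pan",circ([plane("scene",p,.078) for p in c]))
```

```text
[ 0.52262151 -0.2644495   0.03496756] [-2.21137377  0.98168559  3.78434005]
side [0.5563 0.0206 0.078 ]
(268, 170, 42, 41) scene pan (array([0.5471, 0.0066]), np.float64(124.7), 73)
```

Contact is starting (+3.8 N). Lowering another 0.5 mm, then opening.

>>> {"op": "step_arm", "data": {"increments": [[0, 0, 0.5, 0, 0, 0, 0.45], [0, 0, 0.5, 0, 0, 0, 0.62], [0, 0, 0.5, 0, 0, 0, 0.65], [0, 0, 0.5, 0, 0, 0, 0.7], [0, 0, 0.5, 0, 0, 0, 0.8], [0, 0, 0.5, 0, 0, 0, 0.9], [0, 0, 0.5, 0, 0, 0, 1], [0, 0, 0.5, 0, 0, 0, 1]]}}

```text
time: 9.3
ee_pos: [0.5227, -0.2645, 0.0341]
ee_rot: [3.136, -0.189, 0.0]
contact_force: [0.4, -0.5, 0.1]
grip_width: 1.0
finger_force: 0.0
```

>>> {"op": "step_arm", "data": {"increments": [[0, 0, -10, 0, 0, 0, 1], [0, 0, -30, 0, 0, 0, 1], [0, 0, -60, 0, 0, 0, 1], [0, 0, -90, 0, 0, 0, 1], [0, 0, -130, 0, 0, 0, 1], [0, 0, -170, 0, 0, 0, 1], [0, 0, -200, 0, 0, 0, 1], [0, 0, -220, 0, 0, 0, 1]]}}

```text
time: 10.3
ee_pos: [0.5236, -0.265, 0.2584]
ee_rot: [3.133, -0.188, 0.007]
contact_force: [0.6, 0.7, -0.4]
grip_width: 1.002
finger_force: 0.0
```

Run:
```python
from h import *
s=read_state();L=[tri(a,b)[0] for a,b in(((333+.2,143.-2),(222.5,286.5)),)];print("large rough",L)
print(s["ee_pos"],s["grip_width"],goto((.513,.277,.25),-.125,s))
im=cams.snapshot("scene");cv2.imwrite("pics/scene3.png",im)
```

```text
large rough [array([0.51152753, 0.27463919, 0.08478964])]
[ 0.52357128 -0.26501023  0.25837176] 1.0018014231552992 [-7.54960e+01 -5.36852e+02  6.83200e+00  2.00000e-03 -5.00000e-03
  5.00000e-03]
```

>>> {"op": "step_arm", "data": {"increments": [[0, -25, 0, 0, 0, 0, 1], [0, -65, 0, 0, 0, 0, 1], [0, -105, 0, 0, 0, 0, 1], [0, -150, 0, 0, 0, 0, 1], [0, -200, 0, 0, 0, 0, 1], [-1, -245, 0, 0, 0, 0, 1], [-1, -286, 0, 0, 0, 0, 1], [-1, -286, 0, 0, 0, 0, 1]]}}

```text
time: 11.35
ee_pos: [0.5559, 0.0222, 0.2548]
ee_rot: [-3.136, 0.182, -0.002]
contact_force: [0.2, -0.3, -0.0]
grip_width: 0.999
finger_force: 0.0
```

Run:
```python
from h import *
s=read_state();im=cams.snapshot("wrist");cv2.imwrite("pics/w3.png",im);np.save("w3.npy",s)
h,S,V=cv2.split(cv2.cvtColor(im,cv2.COLOR_BGR2HSV).astype(int))
o=s["ee_pos"];print(o,s["ee_rot"])
def win(m,x0,y0,x1,y1):
    q=np.zeros_like(m);q[y0:y1,x0:x1]=m[y0:y1,x0:x1];return q
m=win((V<152)&(S<22),195,80,345,240)
c=big(m);print("pan",cv2.boundingRect(c),circ([wplane(p,s,.078) for p in c]))
g=cv2.medianBlur(V.astype(np.uint8),5).astype(int)-V
x,y,w,hh=cv2.boundingRect(c);e=np.argwhere(win(g>12,x+w//4,y+hh//4,x+3*w//4,y+3*hh//4))[:,::-1]
if len(e)>10:print("engraved",circ([wplane(p,s,.078) for p in e]))
print(goto((.513,.272,.25),-.125,s))
```

```text
[0.55594378 0.02216192 0.25482513] [-3.13569613e+00  1.82124475e-01 -1.59856296e-03]
pan (195, 96, 138, 144) (array([0.5424, 0.0062]), np.float64(151.3), 294)
engraved (array([0.557 , 0.0188]), np.float64(47.0), 194)
[-7.15840e+01 -2.43183e+02  4.91800e+00 -1.00000e-03 -1.00000e-03
  9.00000e-03]
```

View pics/w3.png

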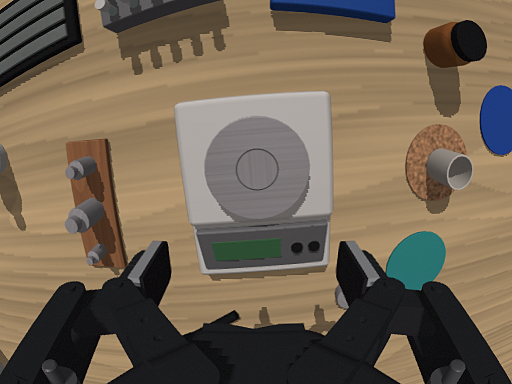

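The cup stands on the cork mat (base around (437,165)), with all of it on the mat. The engraved circle at (257,169) fits a 47 mm diameter, so the pan centre is (0.557, 0.0188). Next, over to the large weight.

>>> {"op": "step_arm", "data": {"increments": [[-5, -15, 0, 0, 0, 0, 1], [-15, -50, 0, 0, 0, 0, 1], [-27, -90, 0, 0, 0, 0, 1], [-40, -135, 0, 0, 0, 0, 1], [-52, -178, 0, 0, 0, 0, 1], [-64, -218, 0, 0, 0, 0, 1], [-71, -243, 2, 0, 0, 0.008, 1], [-71, -243, 2, 0, 0, 0.008, 1]]}}

```text
time: 12.4
ee_pos: [0.514, 0.2703, 0.2519]
ee_rot: [3.135, -0.199, -0.001]
contact_force: [-0.2, -0.7, -0.6]
grip_width: 0.997
finger_force: 0.0
```

Run:
```python
from h import *
s=read_state();im=cams.snapshot("wrist");cv2.imwrite("pics/w4.png",im);np.save("w4.npy",s)
print(s["ee_pos"],s["ee_rot"])
```

```text
[0.51399504 0.2702662  0.25193081] [ 3.13524292e+00 -1.98802146e-01 -7.89145608e-04]
```

View pics/w4.png

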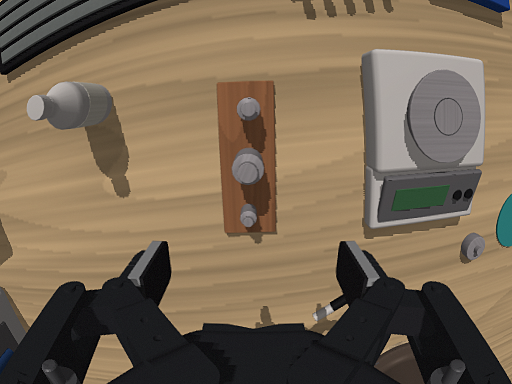

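The large weight's knob top is at about (249,172). The medium weight's knob is at (248,107) and the small one's at (247,219). The stand runs along the image's vertical.

Run:
```python
from h import *
im=cv2.imread("pics/w4.png");s=np.load("w4.npy",allow_pickle=True).item()
h,S,V=cv2.split(cv2.cvtColor(im,cv2.COLOR_BGR2HSV).astype(int))
for nm,uv,z in(("L",(249,172),.082),("M",(248,107),.066),("S",(248,218),.055)):print(nm,wplane(uv,s,z).round(4))
q=np.zeros(V.shape,bool);q[145:188,228:270]=(S<40)[145:188,228:270];c=big(q);print(cv2.boundingRect(c))
# sides of the outline: middle between its left and right edges by row
for r in range(150,187,6):
    x=c[c[:,1]==r][:,0];a,b=[wplane((u,r),s,.062) for u in(x.min(),x.max())];print(r,x.min(),x.max(),((a+b)/2).round(4),np.hypot(*(a-b)[:2]).round(4))
m=(S>120)&(h<12)
q=np.zeros(V.shape,bool);q[75:240,210:285]=m[75:240,210:285];c=big(q)
P=np.array([wplane(p,s,.012)[:2] for p in c],np.float32)*1000;print("stand",cv2.minAreaRect(P))
print(goto((.513,.272,.25),-.125,s))
```

```text
L [0.5143 0.2754 0.082 ]
M [0.5848 0.2676 0.066 ]
S [0.45   0.2855 0.055 ]
(232, 148, 32, 37)
150 240 256 [0.5358 0.274  0.062 ] 0.0184
156 236 260 [0.5288 0.275  0.062 ] 0.0277
162 234 262 [0.5218 0.2759 0.062 ] 0.0325
168 232 263 [0.5148 0.2774 0.062 ] 0.0362
174 233 262 [0.5077 0.2783 0.062 ] 0.034
180 237 258 [0.5005 0.2793 0.062 ] 0.0248Traceback (most recent call last):
  File "<stdin>", line 8, in <module>
    return umr_minimum(a, axis, None, out, keepdims, initial, where)
ValueError: zero-size array to reduction operation minimum which has no identity
```

```bash
python3 -c "
from h import *
print(goto((.515,.2765,.041),-.127))"
```

```text
[-2.0300e-01 -7.5220e+00  2.1094e+02  1.0000e-03  0.0000e+00 -1.0000e-03]
```

>>> {"op": "step_arm", "data": {"increments": [[0, -7, 15, 0, 0, 0, 1], [0, -7, 50, 0, 0, 0, 1], [0, -7, 90, 0, 0, 0, 1], [0, -7, 130, 0, 0, 0, 1], [0, -7, 165, 0, 0, 0, 1], [0, -7, 190, 0, 0, 0, 1], [0, -7, 204, 0, 0, 0, 1], [0, -7, 211, 0, 0, 0, 1]]}}

```text
time: 13.45
ee_pos: [0.5153, 0.2755, 0.0401]
ee_rot: [3.134, -0.203, -0.002]
contact_force: [0.2, -0.9, 0.3]
grip_width: 1.002
finger_force: 0.0
```

>>> {"op": "step_arm", "data": {"increments": [[0, 0, 0, 0, 0, 0, 0.8], [0, 0, 0, 0, 0, 0, 0.65], [0, 0, 0, 0, 0, 0, 0.55], [0, 0, 0, 0, 0, 0, 0.45], [0, 0, 0, 0, 0, 0, 0.35], [0, 0, 0, 0, 0, 0, 0.3], [0, 0, 0, 0, 0, 0, 0.3], [0, 0, 0, 0, 0, 0, 0.3]], "force": 50}}

```text
time: 14.45
ee_pos: [0.5162, 0.2771, 0.0422]
ee_rot: [-3.134, 0.201, -0.002]
contact_force: [-0.9, 1.5, 4.9]
grip_width: 0.42
finger_force: 49.8
```

>>> {"op": "step_arm", "data": {"increments": [[0, 0, 0, 0, 0, 0, 0.3], [0, 0, -4, 0, 0, 0, 0.3], [0, 0, -10, 0, 0, 0, 0.3], [0, 0, -20, 0, 0, 0, 0.3], [0, 0, -40, 0, 0, 0, 0.3], [0, 0, -65, 0, 0, 0, 0.3], [0, 0, -85, 0, 0, 0, 0.3], [0, 0, -110, 0, 0, 0, 0.3]], "force": 60}}

```text
time: 15.45
ee_pos: [0.5152, 0.2762, 0.1525]
ee_rot: [3.135, -0.201, -0.0]
contact_force: [0.5, -0.1, -4.5]
grip_width: 0.415
finger_force: 60.6
```

>>> {"op": "step_arm", "data": {"increments": [[0, 0, -10, 0, 0, 0, 0.3], [0, 0, -20, 0, 0, 0, 0.3], [0, 0, -20, 0, 0, 0, 0.3], [0, 0, -20, 0, 0, 0, 0.3], [0, 0, -20, 0, 0, 0, 0.3], [0, 0, -20, 0, 0, 0, 0.3], [0, 0, -20, 0, 0, 0, 0.3], [0, 0, -20, 0, 0, 0, 0.3]]}}

```text
time: 16.45
ee_pos: [0.5155, 0.2763, 0.171]
ee_rot: [3.135, -0.201, -0.0]
contact_force: [0.1, -0.1, -4.5]
grip_width: 0.415
finger_force: 60.6
```

Run:
```python
from h import *
s=read_state();im=cams.snapshot("wrist");cv2.imwrite("pics/w5.png",im);np.save("w5.npy",s)
print(s["ee_pos"],s["ee_rot"],s["contact_force"],s["wrist_torque"])
print(goto((.557,.0188,s["ee_pos"][2]),-.127,s))
```

```text
[0.51547718 0.27626798 0.17097841] [ 3.13504999e+00 -2.01251031e-01 -1.78215205e-04] [ 0.06016969 -0.0922502  -4.50054754] [-0.02289038  0.00976819  0.0515923 ]
[ 7.41020e+01  2.50046e+02  1.60000e-02  0.00000e+00  0.00000e+00
 -1.00000e-03]
```

View pics/w5.png

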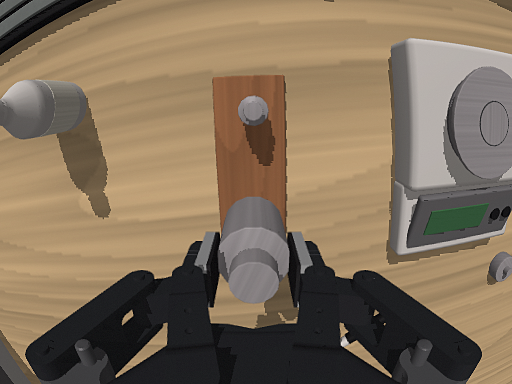

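The large weight is lifted (−4.5 N), upright, with its knob top at (254,280). The medium weight is undisturbed at (252,110). I check the weight's offset from the TCP.

Run:
```python
from h import *
s=np.load("w5.npy",allow_pickle=True).item();p=wplane((254,281),s,s["ee_pos"][2]+.041)
im=cv2.imread("pics/w5.png");print(p,"offset",(p-s["ee_pos"]).round(4))
print(*[wplane(u,s,s["ee_pos"][2]+.041).round(4) for u in((228,281),(280,281))])
```

```text
[0.5150077  0.27634873 0.21197841] offset [-0.0005  0.0001  0.041 ]
[0.5163 0.2875 0.212 ] [0.5134 0.2652 0.212 ]
```

>>> {"op": "step_arm", "data": {"increments": [[4, 12, 0, 0, 0, 0, 0.3], [12, 42, 0, 0, 0, 0, 0.3], [25, 84, 0, 0, 0, 0, 0.3], [38, 128, 0, 0, 0, 0, 0.3], [50, 170, 0, 0, 0, 0, 0.3], [62, 210, 0, 0, 0, 0, 0.3], [70, 236, 0, 0, 0, 0, 0.3], [74, 250, 0, 0, 0, 0, 0.3]]}}

```text
time: 17.5
ee_pos: [0.557, 0.0167, 0.1712]
ee_rot: [3.135, -0.205, 0.0]
contact_force: [-0.3, 1.0, -4.6]
grip_width: 0.414
finger_force: 60.8
```

>>> {"op": "step_arm", "data": {"increments": [[0, 0, 8, 0, 0, 0, 0.3], [0, 0, 20, 0, 0, 0, 0.3], [0, 0, 32, 0, 0, 0, 0.3], [0, 0, 42, 0, 0, 0, 0.3], [0, 0, 50, 0, 0, 0, 0.3], [0, 0, 55, 0, 0, 0, 0.3], [0, 0, 58, 0, 0, 0, 0.3], [0, 0, 58, 0, 0, 0, 0.3]]}}

```text
time: 18.5
ee_pos: [0.557, 0.0188, 0.113]
ee_rot: [-3.135, 0.201, 0.0]
contact_force: [-0.2, 0.0, -4.0]
grip_width: 0.415
finger_force: 60.8
```

Run:
```python
from h import *
s=read_state();im=cams.snapshot("wrist");cv2.imwrite("pics/w6.png",im)
print(s["ee_pos"],s["contact_force"],goto((.557,.0188,.101),-.127,s))
h,S,V=cv2.split(cv2.cvtColor(im,cv2.COLOR_BGR2HSV).astype(int))
i=cams.snapshot("side");cv2.imwrite("pics/s6.png",cv2.resize(i[170:270,170:300],None,fx=5,fy=5,interpolation=cv2.INTER_CUBIC))
```

```text
[0.55695965 0.01883939 0.11304419] [-0.17537836  0.02072675 -4.01057669] [ 4.5000e-02  3.4000e-02  1.2044e+01 -0.0000e+00  0.0000e+00 -1.0000e-03]
```

View pics/w6.png

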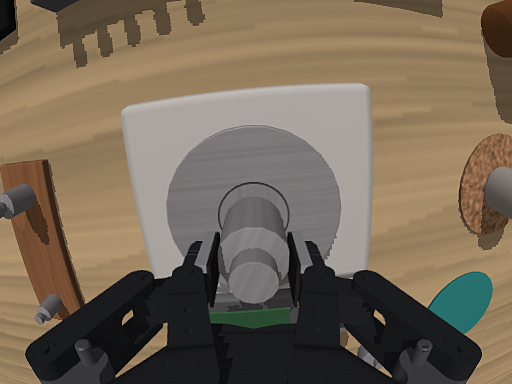

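The weight is centred over the engraved circle (circle at about (254,212), weight axis at column 254). That was my 11th picture, one over the limit of 10, so from here I go by numbers only. Lowering slowly onto the spring.

>>> {"op": "step_arm", "data": {"increments": [[0, 0, 2, 0, 0, 0, 0.3], [0, 0, 4, 0, 0, 0, 0.3], [0, 0, 5, 0, 0, 0, 0.3], [0, 0, 6, 0, 0, 0, 0.3], [0, 0, 7, 0, 0, 0, 0.3], [0, 0, 8, 0, 0, 0, 0.3], [0, 0, 9, 0, 0, 0, 0.3], [0, 0, 9, 0, 0, 0, 0.3]]}}

```text
time: 19.6
ee_pos: [0.557, 0.0189, 0.1042]
ee_rot: [3.135, -0.201, 0.0]
contact_force: [-1.3, -0.4, -1.4]
grip_width: 0.417
finger_force: 61.1
```

>>> {"op": "step_arm", "data": {"increments": [[0, 0, 0.5, 0, 0, 0, 0.3], [0, 0, 1, 0, 0, 0, 0.3], [0, 0, 1.5, 0, 0, 0, 0.3], [0, 0, 2, 0, 0, 0, 0.3], [0, 0, 2, 0, 0, 0, 0.3], [0, 0, 2, 0, 0, 0, 0.3], [0, 0, 2, 0, 0, 0, 0.3], [0, 0, 2, 0, 0, 0, 0.3]]}}

```text
time: 20.6
ee_pos: [0.557, 0.0189, 0.1021]
ee_rot: [-3.135, 0.201, -0.0]
contact_force: [-1.9, -0.3, 0.4]
grip_width: 0.418
finger_force: 61.3
```

Run:
```python
from h import *
f=[]
for _ in range(3):
    s=read_state();f.append(s["contact_force"][2]);cams.snapshot("side")
print(f,s["ee_pos"])
```

```text
[np.float64(0.4350631188825414), np.float64(0.7282168574767417), np.float64(1.1342294525708911)] [0.55696089 0.01889071 0.10210825]
```

The pan now carries the weight (force about 0). Releasing slowly.

>>> {"op": "step_arm", "data": {"increments": [[0, 0, 0, 0, 0, 0, 0.42], [0, 0, 0, 0, 0, 0, 0.44], [0, 0, 0, 0, 0, 0, 0.47], [0, 0, 0, 0, 0, 0, 0.52], [0, 0, 0, 0, 0, 0, 0.6], [0, 0, 0, 0, 0, 0, 0.7], [0, 0, 0, 0, 0, 0, 0.8], [0, 0, 0, 0, 0, 0, 0.9]], "force": 20}}

```text
time: 21.75
ee_pos: [0.5569, 0.0189, 0.1021]
ee_rot: [-3.135, 0.201, -0.0]
contact_force: [-1.0, -0.8, -0.0]
grip_width: 0.898
finger_force: 0.0
```

>>> {"op": "step_arm", "data": {"increments": [[0, 0, 0, 0, 0, 0, 1], [0, 0, -5, 0, 0, 0, 1], [0, 0, -20, 0, 0, 0, 1], [0, 0, -45, 0, 0, 0, 1], [0, 0, -80, 0, 0, 0, 1], [0, 0, -115, 0, 0, 0, 1], [0, 0, -140, 0, 0, 0, 1], [0, 0, -150, 0, 0, 0, 1]]}}

```text
time: 22.75
ee_pos: [0.5583, 0.0188, 0.2553]
ee_rot: [-3.135, 0.201, -0.008]
contact_force: [0.6, -0.3, -0.9]
grip_width: 1.002
finger_force: 0.0
```

>>> {"op": "step_arm", "data": {"increments": [[0, 0, -2, 0, 0, 0, 1], [0, 0, -2, 0, 0, 0, 1], [0, 0, -2, 0, 0, 0, 1], [0, 0, -2, 0, 0, 0, 1], [0, 0, -2, 0, 0, 0, 1], [0, 0, -2, 0, 0, 0, 1], [0, 0, -2, 0, 0, 0, 1], [0, 0, -2, 0, 0, 0, 1]]}}

```text
time: 23.75
ee_pos: [0.557, 0.0189, 0.2541]
ee_rot: [-3.135, 0.201, -0.0]
contact_force: [0.1, 0.4, -0.1]
grip_width: 1.002
finger_force: 0.0
```

Run:
```python
from h import *
s=read_state();im=cams.snapshot("wrist");cv2.imwrite("pics/w7.png",im);sd=cams.snapshot("side");o=cv2.imread("pics/side.png")
print(s["ee_pos"],s["contact_force"],s["grip_width"])
def win(m,x0,y0,x1,y1):
    q=np.zeros_like(m);q[y0:y1,x0:x1]=m[y0:y1,x0:x1];return q
V=cv2.cvtColor(im,cv2.COLOR_BGR2HSV)[:,:,2].astype(int)
# knob top: expected where the weight stands upright in the middle of the pan, and what is there
c=cams.camera_info("wrist")
for z,nm in((.142,"knob top"),(.072,"pan")):
    M=np.asarray(c["mount"]);R=Rot.from_rotvec(s["ee_rot"]).as_matrix()
    p=M[:3,:3].T@(R.T@(np.array([.557,.0188,z])-s["ee_pos"])-M[:3,3]);t=np.arctan2(np.hypot(*p[:2]),p[2]);K=c["camera_matrix"]
    u=np.array([K[0][2],K[1][2]])+K[0][0]*t*p[:2]/np.hypot(*p[:2]);print(nm,"expected px",u.round(1))
    if nm=="knob top":
        x,y=u.round().astype(int);print(V[y,x-36:x+37:3])
        print(V[y-36:y+37:3,x])
# other weights: change in the side picture around them
for nm,b in(("medium",(176,285,196,318)),("small",(252,302,268,330)),("large, old place",(212,284,234,326))):
    x0,y0,x1,y1=b;print(nm,np.abs(sd[y0:y1,x0:x1].astype(int)-o[y0:y1,x0:x1]).mean().round(1))
# weight on the pan in the side view: width and tilt of difference from the empty pan unavailable; knob and foot expected
print("side knob",proj("side",(.557,.0188,.142)).round(1),"foot",proj("side",(.557,.0188,.072)).round(1))
g=sd[:,:,1].astype(int)
for r in range(186,216,4):print(r,g[r,206:240:2])
```

```text
[0.55695187 0.01888788 0.25412395] [ 0.1150365   0.35730412 -0.06114151] 1.001653358406626
knob top expected px [253.8 185.6]
[121 123 122 122 120 120 123 120 131 127 125 124 124 128 123 125  89 123
  74 128 125 127 128 125 125]
[117 123 118 109 109 145 146 146 101 104 124 123 124 125 126 128 124  68
  76  72  75  71  72 107  92]
pan expected px [253.7 169.4]
medium 0.7
small 3.3
large, old place 31.8
side knob [219.7 188.7] foot [220.9 214.8]
186 [ 76  78  76  93  94  92  92  91 132 144 146 105 103 105 103 107 106]
190 [136 134 131 134 132 121 118 122 117  95 123 126 107 105 114 109 111]
194 [133 131 133 134 136 121 104  86  77  73  68 124 150 134 110 102 103]
198 [130 132 136 137 134 132 129 128  90  88  87  74 149 150 148 146 150]
202 [172 178 176 167 117 108  98  87  77  77  75  72 143 144 147 144 149]
206 [122 126 125 126 117 108  98  86  76  76  75  71 119 123 124 122 121]
210 [125 124 125 125 119 108  98  87  77  76  74  71  99 113 113 110 112]
214 [125 125 125 120 118 108  98  87  78  76  74  70  59  69  70  70  71]
```

The side view shows the weight's body at columns 214–229 in every row, against an expected 220, so it is upright and centred. The medium weight is unchanged. The small one differs only slightly (3.3), where the large weight's shadow used to fall on it. The gripper is clear, so I hand in.

```bash
python3 -c "
from plant import sign_off
print(sign_off())"
```

```text
the job is handed in; nothing more can be done
None
```

The job is handed in after about 24 s of robot time: the cup stands on the cork mat, the large weight stands upright in the middle of the pan, and the other two weights were left alone; I viewed 11 pictures, one over the limit of 10.

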